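# Release the latched selector key

### The arm

A 6-joint arm with a two-finger parallel gripper is mounted at the origin on the work surface. World frame = base frame: x ahead of the robot, y to its left, z up, the work surface at z = 0. Lengths are in m, angles in rad, forces in N, time in s.
With the tool pointing down it reaches from about 0.35 to 0.975 m from the base axis. Payload 4.9 kg.
Tool frame: the origin (TCP) lies at the very end of the fingers, on their centre line; the grasp point (between the pads) lies 19 mm behind it; z points along the fingers, y is the direction in which the jaws open and shut (so a half turn about z gives the same grasp; the last joint's range is limited). The gripper opens to 85 mm and grips with 20 to 120 N. Pads are 22 mm wide; open, the fingers measure 114 mm over their backs; the gripper's body (76 mm by 85 mm) begins 54 mm behind the grasp point. The pads swing forward as they close: fully open they stand 13 mm farther back than shut.
Start: joints at [-0.119, 0.053, 1.613, -0, 1.476, -0.119], TCP at [0.625, 0, 0.231] pointing down, gripper open.
Joint ranges: [-3.01, 3.01], [-1.01, 2.22], [0.06, 2.58], [-1.02, 4.17], [0.09, 2.62], [-3.14, 3.14]. Speed limits (rad/s): [2.57, 2.57, 3.14, 3.14, 3.14, 3.14].

### API

Orientations are given as a unit quaternion [w, x, y, z].
In Python, from plant import state, grab_frame, camera_model, job_done, search_frame, masks_of, place_of gives the robot as it stands.
- The arm moves only by the tool drive_tool, never from a script. Its argument "series" is a list of rows, each a list of 2 entries, a list of its own where there are three numbers: the shift along the world's x, y, z in m, then the turn, a rotation vector about the world's x, y, z in degrees. A call has 1 to 8 rows; each row is the pose to reach, as a shift and turn from the pose commanded when the call began; what a row does not reach only later rows make up. A row lasts 1/10 s, in which the tool goes at most 50 mm and 8.59 degrees, less where a joint would pass 70% of its speed; a pose out of reach is approached as far as the arm can. A call with a gripper value outside its range is refused whole. "fingers" is the closure, from -1 (fully open) to 1 (shut), so that 0 is half open, set as the call begins (left out, the last holds). The fingers move at their own pace and stop on an object; the grip force is fixed at half the most. Time passes only in rows, so rows that repeat a pose let the fingers close. It gives the time, the measured TCP pose, the force and the opening at its end, in the units of the state.
- state(): the state, without advancing time (a new reading comes with each control period).
- grab_frame(name): name is "scene" or "side" or "wrist"; returns the picture (420x560x3 uint8, red, green, blue); there is no depth.
- camera_model(name): a dict with "fovy" (degrees; the focal length in pixels is half the picture's height over the tangent of half this angle, whatever the lens; pixels are square), "cx", "cy" (the principal point, pixels), "rvec" (rotation vector, rad) and "tvec" (3), from world to camera coordinates, as OpenCV has them. Camera axes: x right, y down, z forward; pixel columns grow to the right and rows downward; lengths in m; the calibration is good to about 2 mm. A picture is of the moment at which its call begins: read the wrist's pose just before it. camera_model takes no time and is no camera call; for the wrist camera it gives the pose at the moment of the call.
- job_done(): hands the job in, once; it reports no verdict.
Trained networks look in the newest picture that a camera, given by its name, has taken for a name from the list of things; names that differ only in an ending like _2 or _b are one class to them, and where a whole thing is asked for, a point or a joint stands for the part that bears it (a point fixed in the world has none). Each returns a list of dicts, best first, with "confidence" (0 to 1); they miss things now and then, are a little off and sometimes report something else, mostly with a low value. They report only what shows in the picture. A call takes as long as a camera call.
- search_frame(camera, name): "location" ([x, y, z] in m, in world coordinates, good to about 4 mm: the middle of the surface that is visible of it).
- masks_of(camera, name): "pixels" (420x560 bool, what is visible of it).
- place_of(camera, name): "location" ([x, y, z] in m, in world coordinates, good to about 4 mm: a listed point, or the origin of a listed thing).
The state is a dict: "time": time; "joint_pos": joint angles; "joint_vel": joint speeds; "joint_efforts": joint torques, N m; "tool_pos": TCP position; "tool_rot": TCP orientation; "contact_force": force on the tool from outside, world axes, zero at the start; "ft_torque": the same for the moment, N m; "gripper_width": opening from 0.0 (shut) to 1.0 (fully open).
Only numpy, scipy, OpenCV 4.12 (cv2) and the standard library are available. Lean on these libraries where they do the work, as an engineer would, in place of code of your own. Each camera call takes 0.05 s, during which the arm holds its last target.

### The job

One of the four identical keys of the selector panel on the desk has been left latched down. Find it (light taps with the fingertips tell which it is) and press that key down firmly until its catch lets go, and let it spring up again. Do not push any of the other three so far down that it catches, and leave the things around the panel where they are.

Things in the scene. Friction and masses are not known exactly. Their poses are not given: they have to be found in the camera images.
- panel: Wooden frame of the selector panel, fixed: 100 mm deep (x), 202 mm wide (y), end cheeks 50 mm high. Origin: centre of its underside, on the desk. y runs along the key row, x across it, away from the robot. Four key units stand in it at y = +66, +22, -22, -66 mm. An up key yields to a light tap and springs back; the latched one meets the finger 5 mm lower and takes 3.3 N before it yields.
- unit_a: One of four identical fixed key units, an aluminium block 84 x 43 mm (x, y), 44 mm high, with one black key. Their order in the row changes from start to start. Origin: centre of the underside, on the desk; axes as the panel's. The flat key cap, 40 x 26 mm (x, y), is centred over it, its top at 60 mm when up, 55 mm when latched. Travel: straight down, 10 mm from up to the hard stop.
- unit_b: One of four identical fixed key units, an aluminium block 84 x 43 mm (x, y), 44 mm high, with one black key. Their order in the row changes from start to start. Origin: centre of the underside, on the desk; axes as the panel's. The flat key cap, 40 x 26 mm (x, y), is centred over it, its top at 60 mm when up, 55 mm when latched. Travel: straight down, 10 mm from up to the hard stop.
- unit_c: One of four identical fixed key units, an aluminium block 84 x 43 mm (x, y), 44 mm high, with one black key. Their order in the row changes from start to start. Origin: centre of the underside, on the desk; axes as the panel's. The flat key cap, 40 x 26 mm (x, y), is centred over it, its top at 60 mm when up, 55 mm when latched. Travel: straight down, 10 mm from up to the hard stop.
- unit_d: One of four identical fixed key units, an aluminium block 84 x 43 mm (x, y), 44 mm high, with one black key. Their order in the row changes from start to start. Origin: centre of the underside, on the desk; axes as the panel's. The flat key cap, 40 x 26 mm (x, y), is centred over it, its top at 60 mm when up, 55 mm when latched. Travel: straight down, 10 mm from up to the hard stop.
- key_row (a point): Middle of the key row at the height of an up key's top (60 mm). Key spring: about 1 N to start an up key, 2.6 N at 4 mm down, 4.3 N at 7.5 mm, 5.4 N at the stop. At 7.5 mm below its up height (2.5 mm more for the latched key) a key's catch trips: an up key is then caught down for good, the latched one is let go, rises as the finger leaves and stays up.
- indicator (a joint): Steel pin, 6 mm thick, standing 10 mm out of the top of the panel's -y end cheek; not a key. It tells whether any key is down: 0 (m) when all four are up, about 0.003 while one is latched 5 mm down. It is pushed down by the lowest key: that key's depth less 2 mm.
- tray: Loose open steel tray, 110 x 80 mm, 20 mm high, beside the panel's +y end. Origin: centre of the underside. Bystander.
- white_box: Loose white plastic box, 30 x 46 mm, 26 mm high, beyond the panel. Origin: centre of the underside. Bystander.
- spatula: Loose slim spatula with a wooden handle and a steel blade, 150 mm long, 10 mm high, lying roughly along x beside the panel's -y end. Origin: on its underside, near its middle. Bystander.

How it is judged:
At the end, for the whole second after the job is handed in: No key is down: the indicator pin is back up (within 1 mm), so the latched key has been released and no other key has been caught; tray, white box and spatula are within 15 mm of where they were (value of joint indicator below 0.001 m and distance of each of tray, white_box, spatula from where it was at the start of the episode below 0.015 m); the robot touches nothing.
It fails at once if the tray, white box or spatula is lifted or moved by 15 mm or more (not (distance of each of tray, white_box, spatula from where it was at the start of the episode below 0.015 m)).
It also fails if it takes over 45 s, if anything falls off the work surface, if the arm or the gripper's body presses on something with over 40 N, if the wrist force passes 120 N, or if a joint passes its speed limit or range.

## Working session

There is one attempt and no reset: what is moved stays moved. The work goes in short steps, Python scripts to look and compute and a tool call to move; the robot and the scene stay as the last step left them, time stands still between calls to the robot, and variables do not carry over. Pictures are saved under pics/ and viewed, and the job is handed in when it is done.

Besides the shell and the picture viewer there is one more tool, called after ">>>" by a JSON object that holds its "fn" and its "kwargs". drive_tool: Moves the arm, as the interface text tells. Its arguments: {"type":"object","properties":{"series":{"type":"array","items":{"type":"array"}},"fingers":{"type":"number"}},"required":["series"]}

```bash
mkdir -p pics
python3 - <<'E'
from plant import *
import cv2
s=state();print(s)
for n in("scene","side"):
    cv2.imwrite(f"pics/{n}0.png",grab_frame(n)[:,:,::-1])
    for k in("key_row","panel","unit_a","indicator"):
        print(n,k,[(r['location'],round(r['confidence'],2)) for r in place_of(n,k)])
print(state()['time'])
E
```

```text
{'time': 0.0, 'joint_pos': array([-1.18974305e-01,  5.33940695e-02,  1.61434153e+00, -1.92334267e-05,
        1.47600092e+00, -1.19014508e-01]), 'joint_vel': array([-1.42646123e-03, -3.84265519e-04, -7.60048758e-04,  6.24488895e-04,
       -2.13104209e-03, -8.38384525e-05]), 'joint_efforts': array([ 2.70554956e-04, -3.93670499e+01, -3.70175600e+01, -1.62778279e-04,
        6.93513779e-03, -6.06393527e-06]), 'tool_pos': array([6.24355293e-01, 8.81531490e-05, 2.30011567e-01]), 'tool_rot': array([-8.36673728e-04,  7.07091510e-01,  7.07121240e-01, -6.70152742e-04]), 'contact_force': array([-0.18256605,  0.70609156,  0.03765987]), 'ft_torque': array([-0.01862881,  0.02421142,  0.01200566]), 'gripper_width': 0.9955528323464017}
scene key_row [([0.5429, 0.1699, 0.0008], 0.31)]
scene panel [([0.5212, -0.0206, -0.0034], 0.59)]
scene unit_a [([0.53, -0.0842, -0.0003], 0.89), ([0.52, 0.0468, -0.0023], 0.81), ([0.5286, -0.04, -0.0021], 0.75), ([0.5243, -0.0013, -0.0029], 0.74)]Traceback (most recent call last):
  File "<stdin>", line 7, in <module>
ValueError: it knows: key_row, panel, spatula, tray, unit, white_box
```

Run:
```python
from plant import *
import cv2
for n in("side","wrist"):
    cv2.imwrite(f"pics/{n}0.png",grab_frame(n)[:,:,::-1])
    for k in("key_row","panel","unit"):
        print(n,k,[(r['location'],round(r['confidence'],2)) for r in place_of(n,k)])
print(state()['time'])
```

```text
side key_row []
side panel []
side unit [([0.5212, 0.0445, 0.0017], 0.72), ([0.5301, 0.0035, 0.0024], 0.7), ([0.5262, -0.0412, 0.0001], 0.7), ([0.5283, -0.0804, -0.0026], 0.69)]
wrist key_row []
wrist panel []
wrist unit [([0.5237, -0.0418, -0.0005], 0.83), ([0.5205, -0.0007, -0.0046], 0.74), ([0.5195, 0.0457, 0.0008], 0.74), ([0.5221, -0.0865, -0.0025], 0.67)]
0.6
```

View pics/scene0.png

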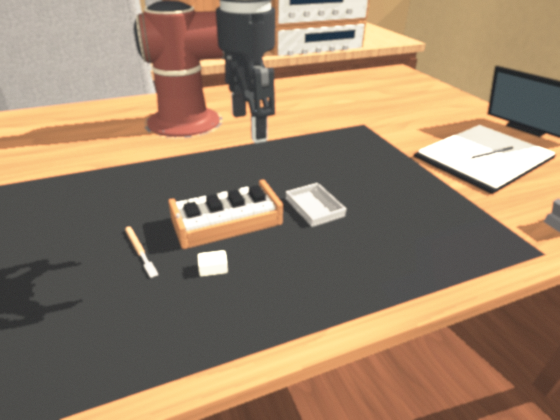

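View pics/side0.png

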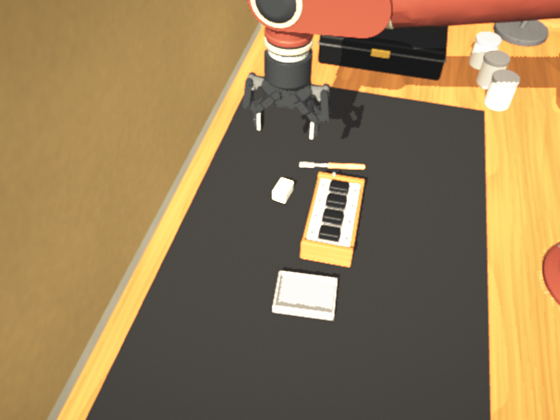

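View pics/wrist0.png

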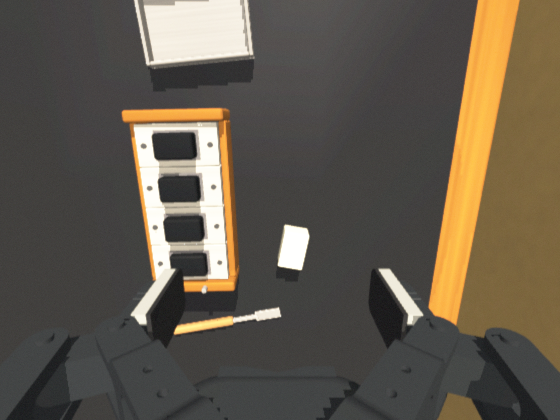

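The scene view has the panel at about (225,212) with four black caps. The tray is to its right at (315,203), the box at (212,263) and the spatula at (140,250). The wrist view shows the caps at about (175,146), (180,189), (184,228) and (188,264), with the pin at (204,290).

Run:
```python
from plant import *
import cv2,numpy as np
s0=state();m=camera_model("wrist");im=grab_frame("wrist")
R=cv2.Rodrigues(np.array(m['rvec']))[0];t=np.array(m['tvec']).ravel();f=210/np.tan(np.radians(m['fovy']/2))
C=-R.T@t;print('cam',C)
def bp(u,v,z):
    d=R.T@np.array([(u-m['cx'])/f,(v-m['cy'])/f,1]);return C+d*(z-C[2])/d[2]
g=im.max(2);roi=np.zeros_like(g);roi[120:283,140:226]=1
b=((g<60)&(roi>0)).astype(np.uint8)
n,l,st,c=cv2.connectedComponentsWithStats(b)
for i in range(1,n):
    if st[i,4]>200:print(st[i],c[i].round(1),bp(*c[i],.06).round(4))
for p in[(124,115),(229,114),(156,288),(237,286)]:print(p,bp(*p,.05).round(4))
print('pin',bp(204,290,.058))
x,y=120,100
cv2.imwrite("pics/w1.png",cv2.resize(im[100:300,110:310,::-1],(600,600),interpolation=cv2.INTER_CUBIC))
print(state()['time'])
```

```text
cam [0.6244779  0.07462841 0.37447851]
[ 153  133   43   27 1046] [174.4 145.8] [0.5252 0.0468 0.06  ]
[159 176  41  26 977] [179.2 188.4] [0.5261 0.0042 0.06  ]
[164 216  40  25 920] [183.8 228.2] [ 0.5271 -0.0385  0.06  ]
[170 253  37  30 776] [188.  265.6] [ 0.528 -0.082  0.06 ]
(124, 115) [0.4755 0.0754 0.05  ]
(229, 114) [0.5783 0.0764 0.05  ]
(156, 288) [ 0.4857 -0.1155  0.05  ]
(237, 286) [ 0.5793 -0.1129  0.05  ]
pin [ 0.54300626 -0.11337819  0.058     ]
0.65
```

View pics/w1.png

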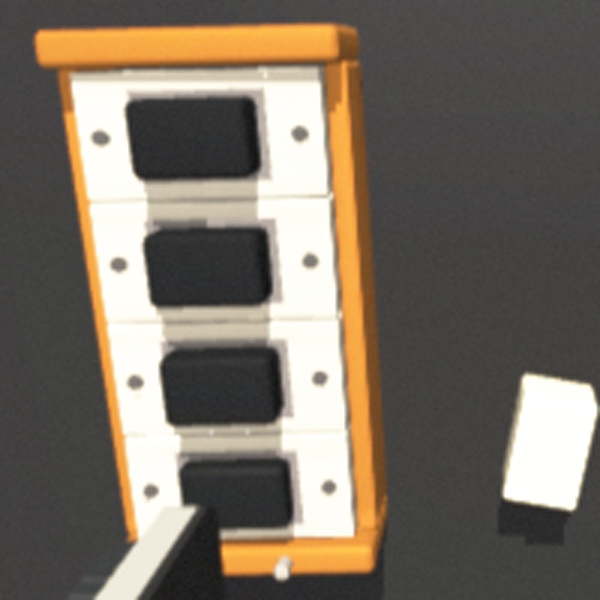

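>>> {"fn": "drive_tool", "kwargs": {"series": [[[-0.035,0.015,-0.02],[0,0,0]],[[-0.07,0.032,-0.05],[0,0,0]],[[-0.1,0.046,-0.09],[0,0,0]],[[-0.1,0.046,-0.13],[0,0,0]],[[-0.1,0.046,-0.155],[0,0,0]],[[-0.1,0.046,-0.155],[0,0,0]],[[-0.1,0.046,-0.155],[0,0,0]]], "fingers": 1}}

```text
time: 1.35
tool_pos: [0.5253, 0.046, 0.0769]
tool_rot: [0.0, 0.707, 0.707, 0.0]
contact_force: [0.3, 0.7, 0.6]
gripper_width: 0.001
```

>>> {"fn": "drive_tool", "kwargs": {"series": [[[0,0,-0.008],[0,0,0]],[[0,0,-0.014],[0,0,0]],[[0,0,-0.0185],[0,0,0]],[[0,0,-0.0185],[0,0,0]],[[0,0,-0.0185],[0,0,0]]]}}

```text
time: 1.85
tool_pos: [0.5255, 0.0459, 0.0583]
tool_rot: [0.0, 0.707, 0.707, 0.0]
contact_force: [1.4, -0.7, 0.6]
gripper_width: 0.002
```

Run:
```python
from plant import *
import cv2
for i in range(3):
    cv2.imwrite("pics/w2.png",grab_frame("wrist")[:,:,::-1]);s=state();print(s['tool_pos'],s['contact_force'],s['ft_torque'])
```

```text
[0.52548293 0.04589833 0.05834893] [0.63080254 0.04528417 1.35972137] [-0.06487474 -0.10252856  0.01138823]
[0.52546684 0.04589787 0.05833013] [ 0.85272048 -0.58908871  0.50209439] [-0.04780385 -0.12387238 -0.01528267]
[0.52547193 0.04589482 0.05832062] [2.13258619 0.10119856 2.02648846] [-0.05783449 -0.18661255  0.02772485]
```

View pics/w2.png

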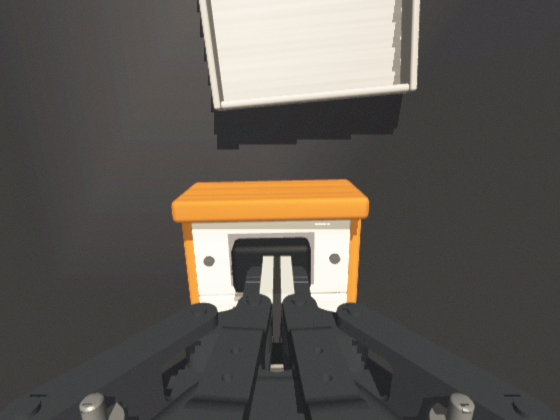

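The tip is on the +y cap at about (270,265). The force noise is around 0.7 N, so I'll go slightly deeper, still well above the trip point.

>>> {"fn": "drive_tool", "kwargs": {"series": [[[0,0,-0.002],[0,0,0]],[[0,0,-0.002],[0,0,0]]]}}

```text
time: 2.2
tool_pos: [0.5255, 0.0459, 0.0561]
tool_rot: [0.0, 0.707, 0.707, 0.0]
contact_force: [0.7, -0.2, 2.0]
gripper_width: -0.0
```

```bash
cat > f.py <<'E'
from plant import *
import numpy as np
F=[];T=[];Z=[]
for i in range(8):
    grab_frame("wrist");s=state();F.append(s['contact_force']);T.append(s['ft_torque']);Z.append(s['tool_pos'])
print(np.mean(F,0).round(2),np.mean(T,0).round(3),np.mean(Z,0).round(4),s['time'])
E
python3 f.py
```

```text
[ 1.3 -0.4  2.5] [-0.099 -0.27   0.002] [0.5254 0.046  0.0561] 2.6
```

Key 1 gave 2.5 N at 3.9 mm down, so it is an up key. Now key 2.

>>> {"fn": "drive_tool", "kwargs": {"series": [[[0,0,0.012],[0,0,0]],[[0,-0.01,0.016],[0,0,0]],[[0.001,-0.043,0.014],[0,0,0]],[[0.001,-0.043,0.008],[0,0,0]],[[0.001,-0.043,0.003],[0,0,0]],[[0.001,-0.043,0],[0,0,0]],[[0.001,-0.043,0],[0,0,0]]]}}

```text
time: 3.3
tool_pos: [0.5257, 0.0031, 0.0555]
tool_rot: [-0.0, 0.707, 0.707, -0.0]
contact_force: [-1.6, -1.9, 2.5]
gripper_width: -0.001
```

```bash
python3 f.py
```

```text
[-0.87 -1.    2.62] [-0.127  0.186 -0.004] [0.5259 0.0034 0.0559] 3.7
```

>>> {"fn": "drive_tool", "kwargs": {"series": [[[0,0,0.012],[0,0,0]],[[0,-0.01,0.016],[0,0,0]],[[0.001,-0.043,0.014],[0,0,0]],[[0.001,-0.043,0.008],[0,0,0]],[[0.001,-0.043,0.003],[0,0,0]],[[0.001,-0.043,0],[0,0,0]],[[0.001,-0.043,0],[0,0,0]]]}}

```text
time: 4.4
tool_pos: [0.527, -0.0398, 0.0557]
tool_rot: [0.0, 0.707, 0.707, -0.0]
contact_force: [0.0, -2.6, 3.3]
gripper_width: 0.002
```

```bash
python3 f.py
```

```text
[-0.42 -0.88  2.25] [-0.211  0.092  0.008] [ 0.527  -0.0397  0.056 ] 4.8
```

Keys 2 and 3 are also up, at 2.6 N and 2.3 N. Key 4 next.

>>> {"fn": "drive_tool", "kwargs": {"series": [[[0,0,0.012],[0,0,0]],[[0,-0.01,0.016],[0,0,0]],[[0.001,-0.043,0.014],[0,0,0]],[[0.001,-0.043,0.008],[0,0,0]],[[0.001,-0.043,0.003],[0,0,0]],[[0.001,-0.043,0],[0,0,0]],[[0.001,-0.043,0],[0,0,0]]]}}

```text
time: 5.5
tool_pos: [0.5276, -0.0826, 0.0553]
tool_rot: [-0.0, 0.707, 0.707, -0.0]
contact_force: [-0.2, -0.2, 0.5]
gripper_width: -0.002
```

```bash
python3 f.py
```

```text
[0.08 0.19 0.  ] [-0.005 -0.007 -0.006] [ 0.5279 -0.0826  0.0558] 5.9
```

Key 4 (the -y end) gives 0 N at z = 55.8 mm, so it is the latched one. I'll press it to about 51 mm, past the 52.5 mm trip point.

>>> {"fn": "drive_tool", "kwargs": {"series": [[[0,0,-0.002],[0,0,0]],[[0,0,-0.004],[0,0,0]],[[0,0,-0.005],[0,0,0]],[[0,0,-0.0052],[0,0,0]],[[0,0,-0.0052],[0,0,0]]]}}

```text
time: 6.4
tool_pos: [0.5283, -0.083, 0.051]
tool_rot: [0.0, 0.707, 0.707, 0.0]
contact_force: [-0.9, 1.3, 5.0]
gripper_width: -0.0
```

```bash
python3 f.py
```

```text
[-0.42  1.24  5.02] [ 0.191  0.072 -0.007] [ 0.5283 -0.083   0.0509] 6.8
```

It reads 5.0 N at 9.1 mm below the up height, past the trip. Next I lift clear, then re-tap to the earlier depth to check the key is up.

>>> {"fn": "drive_tool", "kwargs": {"series": [[[0,0,0.005],[0,0,0]],[[0,0,0.02],[0,0,0]],[[0,0,0.02],[0,0,0]],[[0,0,0.012],[0,0,0]],[[0,0,0.007],[0,0,0]],[[0,0,0.0055],[0,0,0]],[[0,0,0.0055],[0,0,0]]]}}

```text
time: 7.5
tool_pos: [0.5276, -0.083, 0.0555]
tool_rot: [-0.001, 0.707, 0.707, -0.0]
contact_force: [-1.1, 0.3, 2.5]
gripper_width: 0.0
```

```bash
python3 f.py
```

```text
[-1.44 -0.41  3.22] [-0.014  0.25  -0.004] [ 0.5276 -0.083   0.056 ] 7.9
```

>>> {"fn": "drive_tool", "kwargs": {"series": [[[0,0,0.02],[0,0,0]],[[0,0,0.06],[0,0,0]],[[0.02,0.02,0.1],[0,0,0]],[[0.06,0.05,0.14],[0,0,0]],[[0.09,0.08,0.17],[0,0,0]],[[0.09,0.08,0.17],[0,0,0]],[[0.09,0.08,0.17],[0,0,0]]]}}

```text
time: 8.6
tool_pos: [0.62, -0.0017, 0.2282]
tool_rot: [0.002, 0.706, 0.708, 0.001]
contact_force: [0.2, -0.4, 0.1]
gripper_width: 0.0
```

```bash
python3 f.py
python3 - <<'E'
from plant import *
import cv2
im=grab_frame("wrist");cv2.imwrite("pics/w3.png",im[:,:,::-1])
for n in("spatula","tray","white_box"):
    print(n,[(r['location'],round(r['confidence'],2)) for r in place_of("wrist",n)][:2])
E
```

```text
[-0.12  0.08 -0.54] [-0.001 -0.004  0.008] [ 0.617  -0.0034  0.2246] 9.0
spatula []
tray [([0.5431, 0.1692, 0.0042], 0.73)]
white_box [([0.642, -0.0796, -0.0008], 0.94)]
```

View pics/w3.png

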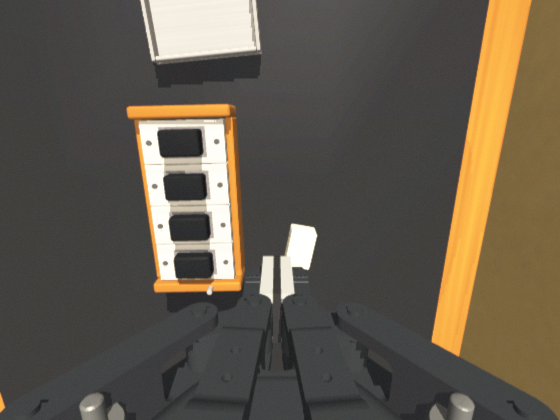

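The picture shows all four caps, at (180,143), (186,187), (190,227) and (194,265). The pin is at (210,291), and the box and tray are undisturbed. Key 4 now pushes back with 3.2 N at z = 56 mm, where it gave 0 N before, so it is up.

```bash
python3 -c "
from plant import *
print(job_done())"
```

```text
the job is handed in; nothing more can be done
None
```

The latched key was the one at the panel's -y end. I released it and handed the job in at about 9 s.

- **Finding it:** I tapped each key down to about z = 56 mm. The other three pushed back with 2.3–2.6 N, as up keys should. The -y key gave 0 N, meaning it sat lower.
- **Releasing it:** I pressed the -y key to z = 51 mm with 5.0 N, past the 52.5 mm trip point, then lifted off.
- **Checks afterwards:** A second tap on the -y key met 3.2 N at z = 56 mm, so it is up. That is somewhat above the 2.6 N expected at that depth, and force readings scatter by about 0.7 N. No other key went deeper than about 4.5 mm, short of the 7.5 mm catch. The arm is parked clear, with no contact force beyond noise.
- **Bystanders:** The white box and tray look undisturbed in the last wrist picture. The network did not find the spatula in that picture, where the gripper probably hides it. The arm never went low near it.
- **Not measured:** I did not read the indicator pin's height directly. The released state rests on the tap forces.

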